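Lock the bayonet cover of a bench mill

ROBOT

A 6-joint arm with a two-finger parallel gripper is mounted at the origin on the work surface. World frame = base frame: x ahead of the robot, y to its left, z up, the work surface at z = 0. Lengths are in mm, angles in rad, forces in N, time in s.
With the tool pointing down it reaches from about 425 to 1125 mm from the base axis. Payload 14.9 kg.
Tool frame: the origin (TCP) lies midway between the tips of the shut fingers; the grasp point (between the pads) lies r.grip_point_offset behind it (r.grip_point_offset is the distance from the TCP to the grasp point, in mm); z points along the fingers, y is the direction in which the jaws open and shut (so a half turn about z gives the same grasp; the last joint's range is limited). The gripper opens to 91 mm and grips with 3 to 60 N. Pads are 32 mm wide; open, the fingers measure 118 mm over their backs; the gripper's body (76 mm by 178 mm) begins 60 mm behind the grasp point.
Start: joints at [-1.205, 0.379, 1.734, -0, 1.028, -0.033], TCP at [271.816, -645.084, 213.932] pointing down, gripper open.
Joint ranges: [-2.77, 2.77], [-0.74, 2.19], [0, 2.66], [-1.06, 4.2], [0.31, 2.87], [-3.08, 3.08]. Speed limits (rad/s): [1.89, 1.89, 2.39, 3.14, 3.14, 3.14].

INTERFACE

Orientations are given as [roll, pitch, yaw] about the fixed x, y, z axes, in that order (R = Rz(yaw) Ry(pitch) Rx(roll)).
In Python, from rig import r gives the robot as it stands.
- The arm moves only by the tool jog_arm, never from a script. Its argument "series" is one flat list of numbers, 7 for each row, row after row: the closure in counts, from 0 (fully open) to 255 (shut), then the shift along the tool's x, y, z in m, then the turn, a rotation vector about the tool's x, y, z in degrees. In form: [gripper, dx, dy, dz, rx, ry, rz, gripper, dx, dy, dz, rx, ry, rz, ...]. A call has 1 to 8 rows; each row shifts and turns the commanded pose from where the row before left it, along the tool's axes as they then stand; what a row does not reach is not made up. A row lasts 1/10 s, in which the tool goes at most 50 mm and 8.59 degrees, less where a joint would pass 70% of its speed; a pose out of reach is approached as far as the arm can. A call with a gripper value outside its range is refused whole. The fingers move at their own pace and stop on an object; "grip_force" is the grip in N (left out, the last holds). Time passes only in rows, so rows that do not move let the fingers close. It gives the time, the measured TCP pose, the force and the opening at its end, in the units of the state.
- r.read_state(): the state, without advancing time (a new reading comes with each control period).
- r.get_image(name): name is "scene" or "top"; returns a dict with "pixels" (420x560x3 uint8, red, green, blue), "fov_y" (degrees; the focal length in pixels is half the picture's height over the tangent of half this angle, whatever the lens; pixels are square), "cx", "cy" (the principal point, pixels), "dist" ([k1, k2, p1, p2, k3] as OpenCV has them; the pictures are not rectified), "xyz" and "attitude" of the camera in the world. Camera axes: x right, y up, looking along -z (the intrinsics and any distortion apply to the point x, -y, -z); pixel columns grow to the right and rows downward; lengths in mm; the calibration is good to about 2 mm. A picture is of the moment at which its call begins. There is no depth.
- r.finish_job(): hands the job in, once; it reports no verdict.
The state is a dict: "t": time; "joints": joint angles; "dq": joint speeds; "joint_torque": joint torques, N m; "eef_pos": TCP position; "tcp_rot": TCP orientation; "ft_force": force on the tool from outside, world axes, zero at the start; "moment": the same for the moment, N m; "gripper_width": finger opening in mm.
Only numpy, scipy, OpenCV 4.12 (cv2) and the standard library are available. Lean on these libraries where they do the work, as an engineer would, in place of code of your own. Each camera call takes 0.05 s, during which the arm holds its last target.

TASK

The sample is in the bench mill and its round cover has only been laid on the collar. Close it properly: find the gaps in the collar with the cover's lugs (they are a little way on clockwise), press the cover down against the spring without ramming it on the bottom, turn it clockwise to the stop and let it rise into its locking notches, so that it stays down by itself. Leave everything else on the bench where it stands.

Things in the scene. Friction and masses are not known exactly. Their poses are not given: they have to be found in the camera images.
- seat (a point): On the mill's vertical axis, in the plane of the steel collar's top face, 170 mm above the bench; axes as mill. Collar: 116 mm outer, 83 mm inner diameter, with an inward lip and three entry gaps for the lugs, 120 degrees apart, 20 mm wide, open at the top and visible around the cover. The collar is clamped at any angle, so this point does not tell where the gaps are.
- pressed (a point): On the mill's axis, 12.5 mm below the collar's top: where the cover's origin must get to for the lugs to pass under the lip clockwise of the gaps (7.5 mm thick, 22 degrees long). A rigid bottom stops it 3 mm lower. From the gaps to the end stop the cover turns about 47 degrees, clockwise only.
- locked (a point): On the mill's axis, 8 mm below the collar's top: where the cover's origin comes to rest when, turned to the end stop and let go, the spring lifts its lugs into the locking notches (lip only 3 mm thick there, 22 degrees long). It may lie up to 2 mm off the axis.
- cover: Loose cover: aluminium disc, 80 mm diameter, about 0.26 kg, with a black grip bar on top and three lugs on its rim. Origin on its axis, level with the lugs' undersides; z up, x along the bar. The disc reaches from 4 mm below to 14 mm above the origin. At first it lies on the collar, origin level with seat, lugs on the lip 15 to 45 degrees anticlockwise (from above) of the gaps.
- lug (a point): Middle of the cover's lug that lies in line with the bar (at its +x end), 46 mm from the axis; two more lugs at 120 and 240 degrees. Each 14 mm wide, 5 mm thick, reaching 50 mm from the axis. Over the gaps the lugs drop 3 mm, as the cover comes to rest on a sprung ring; it then cannot be turned on until pressed. The ring pushes up with 7 N there and 0.9 N more per mm.
- bar_top (a point): Middle of the top face of the cover's grip bar, 34 mm above the cover's origin; axes as the cover. The bar is 62 mm long, 14 mm thick, 20 mm high; at both sides of it lies flat disc, 33 mm wide, to press on with the fingertips. Pressing down to pressed takes about 13 N, to the bottom about 16 N.
- mill: The bench mill, fixed: white housing 226 x 176 mm and 130 mm high, on its top the steel chamber and collar (up to 170 mm). Origin under the middle of the housing on the bench, z up, -x to its front panel.
- jar: Clear plastic sample jar with a white cap, 62 mm diameter, 85 mm high, loose beside the mill; origin under its centre.
- media_bottle: Glass bottle with orange cap, 70 mm diameter, 160 mm high, loose beside the mill; origin under its centre.
- dish: White weighing dish, 90 mm diameter, 18 mm high, loose beside the mill; origin under its centre.
- brush: Cleaning brush 160 mm long lying beside the mill; origin under its middle, x along it.
- spatula: Flat steel laboratory spatula, 180 mm long, up to 16 mm wide, lying on the bench; origin under its middle, x along it.
- tip_box: Blue pipette-tip box with clear lid, 86 x 126 x 74 mm; origin under its centre.
- dish_stack: Stack of four clear culture dishes, 94 mm diameter, 52 mm high; origin under its centre.
Things that resemble listed ones, but are neither listed nor needed, are in the scene too. What is shaped like the cover but turquoise is not meant.

How it is judged (in metres and radians):
On the way:
1. the cover is pressed down against the spring, its lugs below the collar's lip (z of cover in the frame of seat below -0.0115 m), for 0.1 s.
At the end, for the whole second after the job is handed in: The cover is let go and at rest, level within 0.06 rad and within 5 mm of the mill's axis, its origin 6.2 to 9.8 mm below the collar's top face: held down by its lugs in the locking notches (z of cover in the frame of seat between -0.0098 and -0.0062 m and horizontal distance between cover and seat below 0.005 m and angle between cover's own z axis and vertical below 0.06 rad and linear speed of cover below 0.01 m/s and angular speed of cover below 0.1 rad/s); the robot touches nothing.
It fails at once if the cover is rammed against the bottom stop with more than 40 N (contact force between cover and mill above 40 N).
It fails at once if something else on the bench is moved by more than 20 mm (distance of any of jar, media_bottle, dish, brush, spatula, tip_box, dish_stack from where it was at the start of the episode above 0.02 m).
It also fails if it takes over 72 s, if anything falls off the work surface, if the arm or the gripper's body presses on something with over 40 N, if the wrist force passes 120 N, or if a joint passes its speed limit or range.

## Working session

There is one attempt and no reset: what is moved stays moved. The work goes in short steps, Python scripts to look and compute and a tool call to move; the robot and the scene stay as the last step left them, time stands still between calls to the robot, and variables do not carry over. Pictures are saved under pics/ and viewed, and the job is handed in when it is done.

Besides the shell and the picture viewer there is one more tool, called after "Request:" as name(argument=value, ...), one argument or row to a line, values as JSON. jog_arm: Moves the arm, as the interface text tells. Its arguments: {"type":"object","properties":{"series":{"type":"array","items":{"type":"number"}},"grip_force":{"type":"number"}},"required":["series"]}

```bash
ls; mkdir -p pics; python3 - <<'E'
from rig import r
import cv2
print(r.read_state(), r.grip_point_offset)
for n in ("scene","top"):
    d=r.get_image(n); p=d.pop("pixels"); print(n,d)
    cv2.imwrite(f"pics/{n}0.png",p[:,:,::-1])
E
```

```text
pics
{'t': 0.0, 'joints': array([-1.20526977e+00,  3.79426758e-01,  1.73477280e+00, -1.08172575e-05,
        1.02848386e+00, -3.33179981e-02]), 'dq': array([ 0.00021246,  0.00052805, -0.00104763,  0.00063922, -0.00054707,
       -0.00044554]), 'joint_torque': array([-3.92241287e-03, -7.63722897e+01, -4.34373987e+01,  6.48690644e-02,
        4.22884338e-02, -9.92035689e-05]), 'eef_pos': array([ 271.68880199, -644.70018518,  213.27948066]), 'tcp_rot': array([-3.14050219e+00, -2.70813691e-05,  3.98850132e-01]), 'ft_force': array([-0.09136969, -0.0834132 , -0.32211597]), 'moment': array([-0.02293742, -0.00113163,  0.00666089]), 'gripper_width': 91.18361108278708} 18.8
scene {'fov_y': 43.31818812039907, 'cx': 287.6352484534753, 'cy': 208.81423266592182, 'dist': array([-0.1508618,  0.       ,  0.       ,  0.       ,  0.       ]), 'xyz': array([1722.68179933, -720.08871616, 1061.99542242]), 'attitude': array([0.98234055, 0.00605998, 1.04083683])}
top {'fov_y': 44.51520553327328, 'cx': 285.1857445140267, 'cy': 210.5297414580838, 'dist': array([0.05808837, 0.        , 0.        , 0.        , 0.        ]), 'xyz': array([ 288.49159369,  -41.56065951, 1513.19868296]), 'attitude': array([ 0.17070487, -0.014965  , -1.59591889])}
```

View pics/scene0.png

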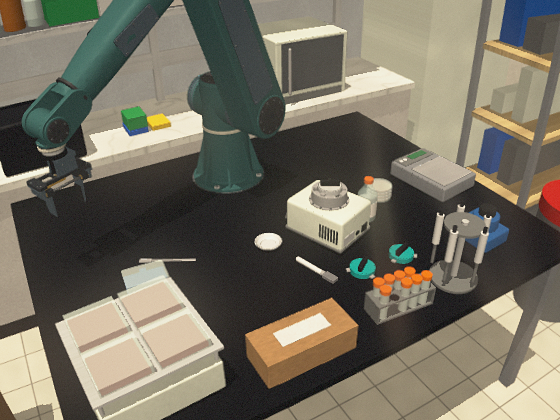

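View pics/top0.png

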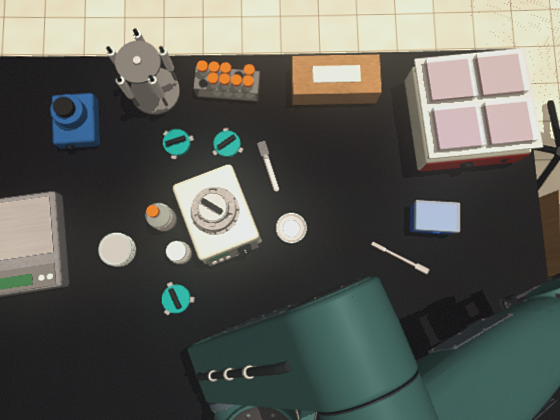

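The top view shows the mill, with the cover at about (213, 208), and the scene view shows it at about (330, 195). I'll enlarge both.

```bash
cat > h.py <<'E'
import numpy as np, cv2
from scipy.spatial.transform import Rotation as Ro
def cam(d):
    h=420; f=h/2/np.tan(np.radians(d['fov_y'])/2)
    K=np.array([[f,0,d['cx']],[0,f,d['cy']],[0,0,1]])
    R=Ro.from_euler('xyz',d['attitude']).as_matrix()@np.diag([1,-1,-1.])
    return K,np.array(d['dist']),R,np.array(d['xyz'])
def ray(d,uv,z):
    K,D,R,c=cam(d)
    p=cv2.undistortPoints(np.array(uv,float).reshape(-1,1,2),K,D).reshape(-1,2)
    v=np.c_[p,np.ones(len(p))]@R.T
    return c+v*((z-c[2])/v[:,2])[:,None]
def proj(d,X):
    K,D,R,c=cam(d)
    rv,_=cv2.Rodrigues(R.T)
    return cv2.projectPoints(np.array(X,float).reshape(-1,1,3),rv,-R.T@c,K,D)[0].reshape(-1,2)
def crop(p,x0,y0,w,h,k,name):
    c=cv2.resize(p[y0:y0+h,x0:x0+w,::-1],None,fx=k,fy=k,interpolation=cv2.INTER_CUBIC)
    cv2.imwrite(name,c)
E
python3 - <<'E'
from rig import r
from h import *
d=r.get_image("top"); crop(d['pixels'],160,155,110,110,7,"pics/topc.png")
print(ray(d,[[213,208]],200))
d=r.get_image("scene"); crop(d['pixels'],280,165,100,85,8,"pics/scenec.png")
E
```

```text
[[525.18990162 119.94524694 200.        ]]
```

View pics/topc.png

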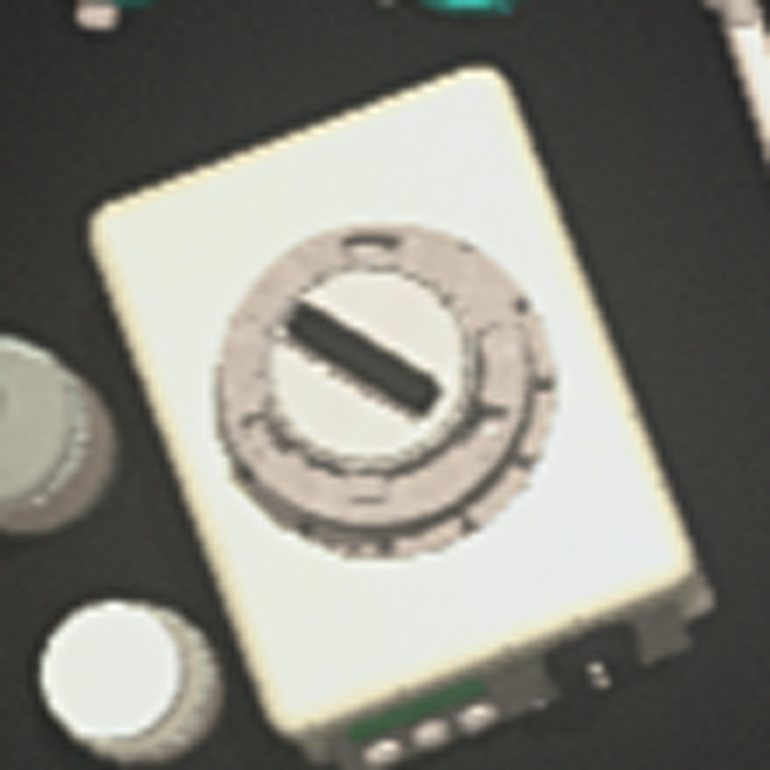

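View pics/scenec.png

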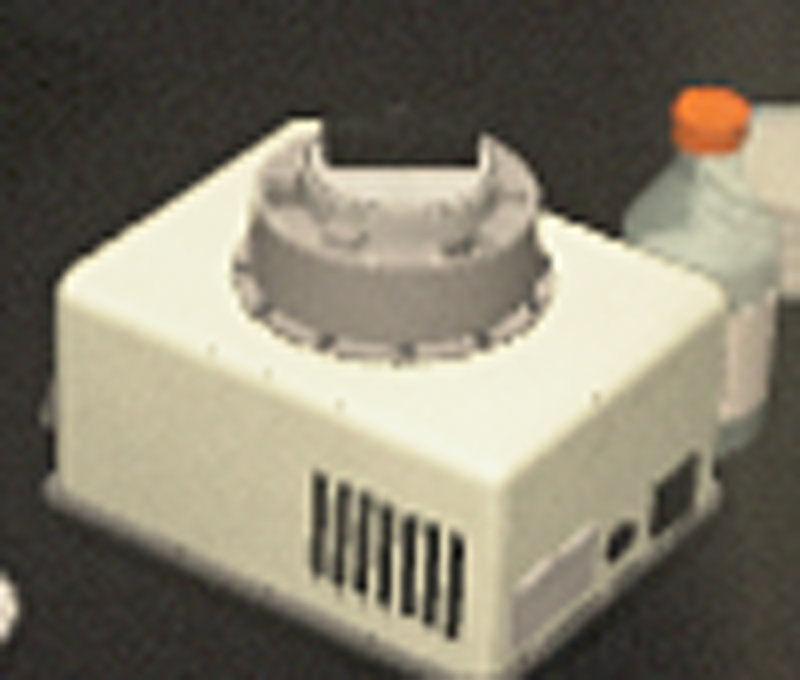

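```bash
python3 - <<'E'
from rig import r
from h import *
import pickle
A={}
for n in("top","scene"):
    L=[r.get_image(n) for _ in range(6)]
    d=L[0]; d['pixels']=np.mean([l['pixels'] for l in L],0).astype(np.float32); A[n]=d
pickle.dump(A,open('A.pkl','wb'))
d=A['top']
print(r.read_state()['t'])
bar=ray(d,np.array([[366,358],[300,310],[430,400]])/7.+[160,155],204); print(bar)
print("collar centre guess",ray(d,np.array([[378,378]])/7.+[160,155],170))
def ortho(d,c,z,half=75,s=5):
    g=np.arange(-half,half,1/s)
    # rows: +x world up; cols: y left
    X,Y=np.meshgrid(c[0]-g,c[1]-g,indexing='ij')
    uv=proj(d,np.c_[X.ravel(),Y.ravel(),np.full(X.size,z)]).astype(np.float32)
    uv=uv.reshape(*X.shape,2)
    return cv2.remap(d['pixels'],uv[...,0],uv[...,1],cv2.INTER_CUBIC)
c=bar[0][:2]
for n in A:
    im=ortho(A[n],c,170)
    g=np.clip((im-60)/(255-60),0,1)**1.5*255
    g=g[:,:,::-1].copy()
    cv2.imwrite(f"pics/o_{n}.png",g)
E
```

```text
0.8
[[529.38600266 121.28414677 204.        ]
 [547.97161663 145.55416288 204.        ]
 [513.12269604  97.81106853 204.        ]]
collar centre guess [[527.84680772 121.00106442 170.        ]][ WARN:0@29.297] global loadsave.cpp:1063 imwrite_ Unsupported depth image for selected encoder is fallbacked to CV_8U.
```

View pics/o_top.png

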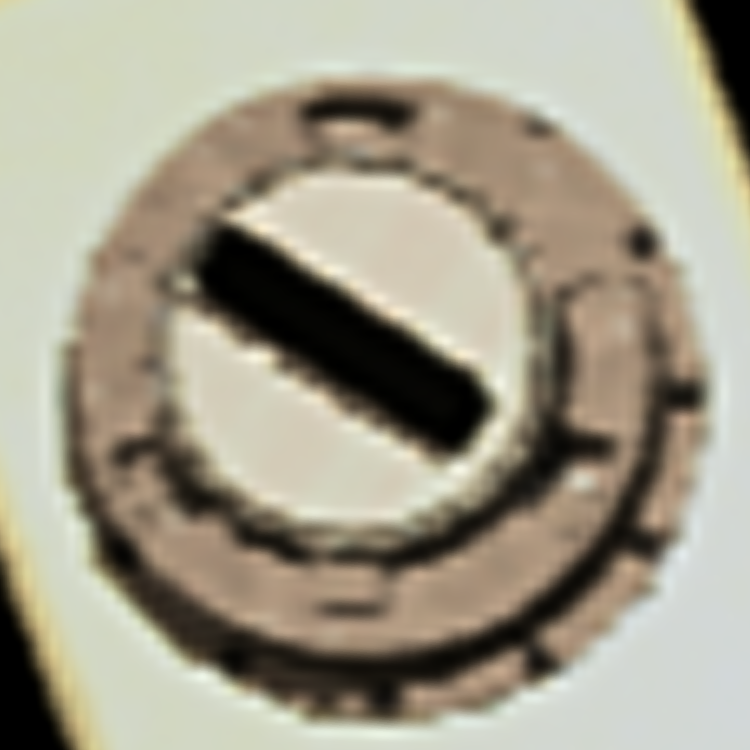

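View pics/o_scene.png

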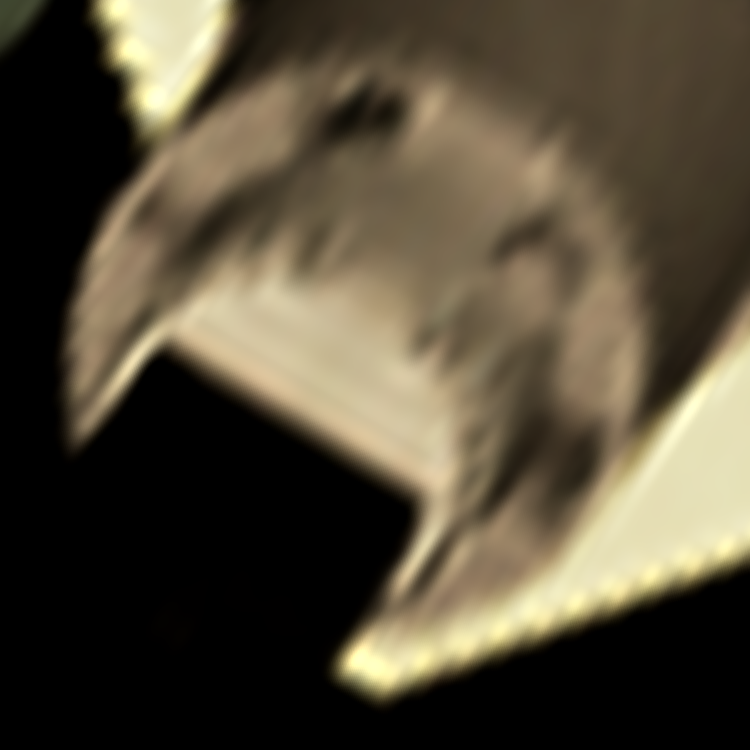

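The rectified top view (5 px/mm) shows the collar circle centred near (362, 365) with a radius of about 290, which matches 58 mm. There are gap-like dark marks near (360, 110), (590, 445) and (130, 450), and the bar lies at about 145° in the image. I'll overlay a wireframe model to confirm the angles.

```bash
cat > ov.py <<'E'
from h import *
import pickle,sys
def circ(c,z,rad,a0=0,a1=360,n=90):
    a=np.radians(np.linspace(a0,a1,n)); return np.c_[c[0]+rad*np.cos(a),c[1]+rad*np.sin(a),np.full(n,z)]
def overlay(d,c,cc,yaw,gap,dz,x0,y0,w,h,k,name,raw=False):
    p=np.clip((d['pixels'][y0:y0+h,x0:x0+w,::-1].astype(np.float32)-40)/215,0,1)**1.5*255
    im=cv2.resize(p,None,fx=k,fy=k,interpolation=cv2.INTER_CUBIC); im=np.clip(im,0,255).astype(np.uint8)
    def pl(X,col,closed=False):
        uv=(proj(d,X)-[x0,y0]+.5)*k
        cv2.polylines(im,[np.round(uv*8).astype(int).reshape(-1,1,2)],closed,col,1,cv2.LINE_AA,3)
    if not raw:
        pl(circ(c,170,58),(0,200,0)); pl(circ(c,170,41.5),(0,200,0))
        pl(circ(cc,184+dz,40),(255,100,0))
        R=lambda a:np.array([[np.cos(a),-np.sin(a)],[np.sin(a),np.cos(a)]])
        def rect(xa,xb,yw,z,a,c): 
            q=np.array([[xa,-yw],[xb,-yw],[xb,yw],[xa,yw]])@R(np.radians(a)).T+c
            return np.c_[q,np.full(4,z)]
        pl(rect(-31,31,7,204+dz,yaw,cc),(0,0,255),True)
        for i in range(3):
            for z in (170+dz,175+dz): pl(rect(40,50,7,z,yaw+120*i,cc),(255,0,255) if i else (0,0,255),True)
            pl(rect(41.5,51,10,170,gap+120*i,c),(0,255,255),True)
    cv2.imwrite(name,im)
E
python3 - <<'E'
from ov import *
A=pickle.load(open('A.pkl','rb'))
c=np.array([531.4,123.9]); cc=np.array([529.4,121.3])+[0.5,.5]
# image angle th -> world: up=+x, left=+y : world angle = th-90
for n,(x0,y0,w,h,k) in dict(top=(187,182,54,54,14),scene=(306,172,46,42,16)).items():
    overlay(A[n],c,cc,54.5,1,0,x0,y0,w,h,k,f"pics/ov1_{n}.png")
    overlay(A[n],c,cc,54.5,1,0,x0,y0,w,h,k,f"pics/raw1_{n}.png",True)
E
```

```text
(no output)
```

View pics/ov1_top.png

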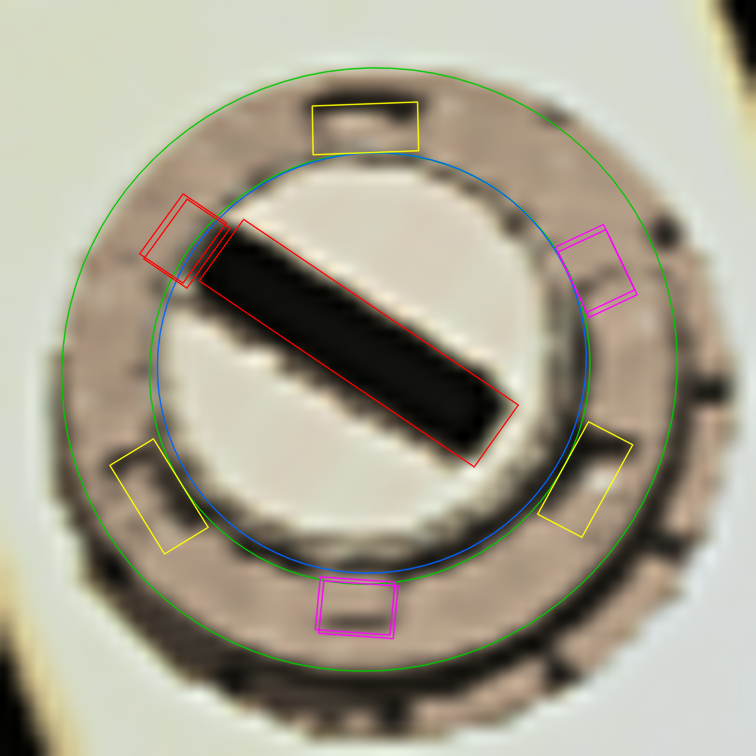

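View pics/raw1_top.png

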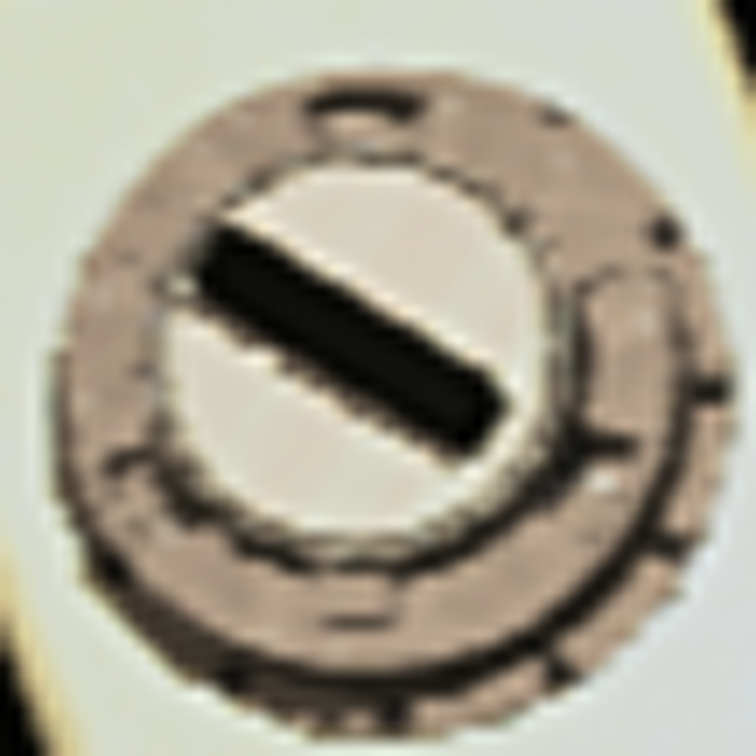

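View pics/ov1_scene.png

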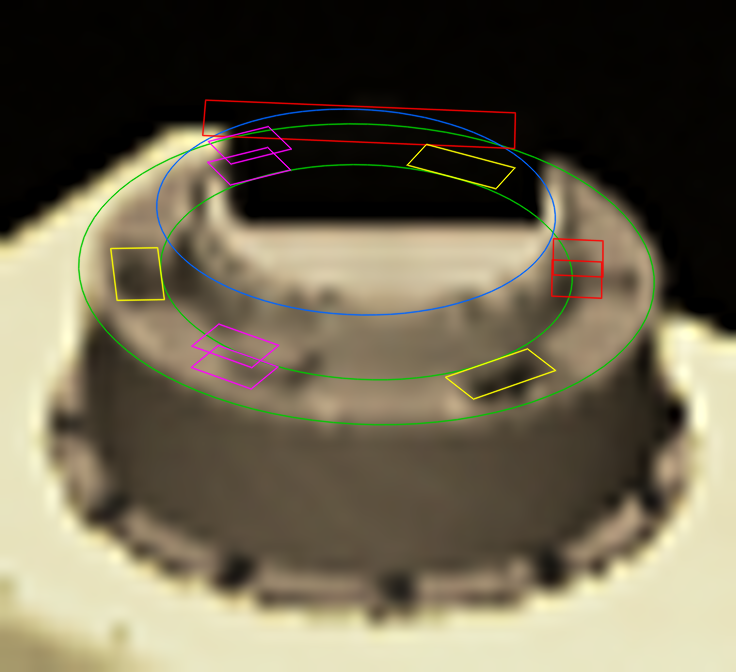

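View pics/raw1_scene.png

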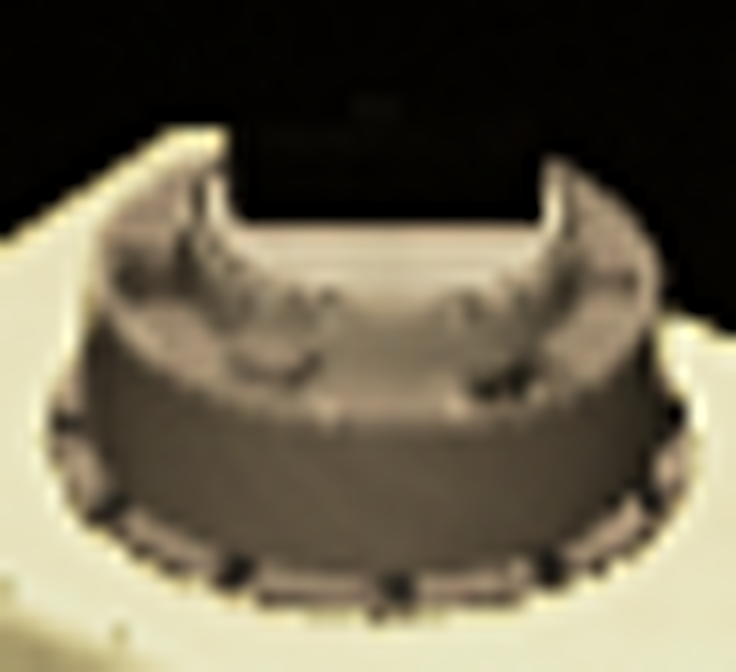

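```bash
cat > ortho.py <<'E'
from h import *
def ortho(d,c,z,half=75,s=5):
    g=np.arange(-half,half,1/s)
    X,Y=np.meshgrid(c[0]-g,c[1]-g,indexing='ij')
    uv=proj(d,np.c_[X.ravel(),Y.ravel(),np.full(X.size,z)]).astype(np.float32).reshape(*X.shape,2)
    return cv2.remap(d['pixels'].astype(np.float32),uv[...,0],uv[...,1],cv2.INTER_CUBIC)
E
python3 - <<'E'
from ortho import *
import pickle
A=pickle.load(open('A.pkl','rb'))
c=np.array([530.,122.])
im=ortho(A['top'],c,204,half=45,s=8)
g=im.mean(2)
for th in (60,90,120,150):
    m=(g<th).astype(np.uint8); n,l,st,ce=cv2.connectedComponentsWithStats(m)
    i=l[360,360]; pts=np.argwhere(l==i)[:,::-1].astype(np.float32)
    rc=cv2.minAreaRect(pts); e=np.linalg.eigh(np.cov(pts.T))[1][:,1]
    print(th,[c[0]-(rc[0][1]/8-45),c[1]-(rc[0][0]/8-45)],np.array(rc[1])/8,rc[2],np.degrees(np.arctan2(-e[1],e[0]))%180-90)
cv2.imwrite("pics/bar.png",np.clip(im[:,:,::-1],0,255))
E
```

```text
60 [np.float64(530.0625), np.float64(122.0625)] [89.875 89.875] 90.0 -34.36957908324207
90 [np.float64(530.1406326293945), np.float64(123.96083068847656)] [61.09419632 13.51519203] 32.435298919677734 57.07852987410956
120 [np.float64(530.092887878418), np.float64(124.35090637207031)] [63.26178741 15.76622677] 32.399837493896484 56.97888865315312
150 [np.float64(529.8924942016602), np.float64(125.16797256469727)] [65.82430267 18.21878815] 32.30345153808594 56.988268758716885[ WARN:0@2.397] global loadsave.cpp:1063 imwrite_ Unsupported depth image for selected encoder is fallbacked to CV_8U.
```

View pics/bar.png

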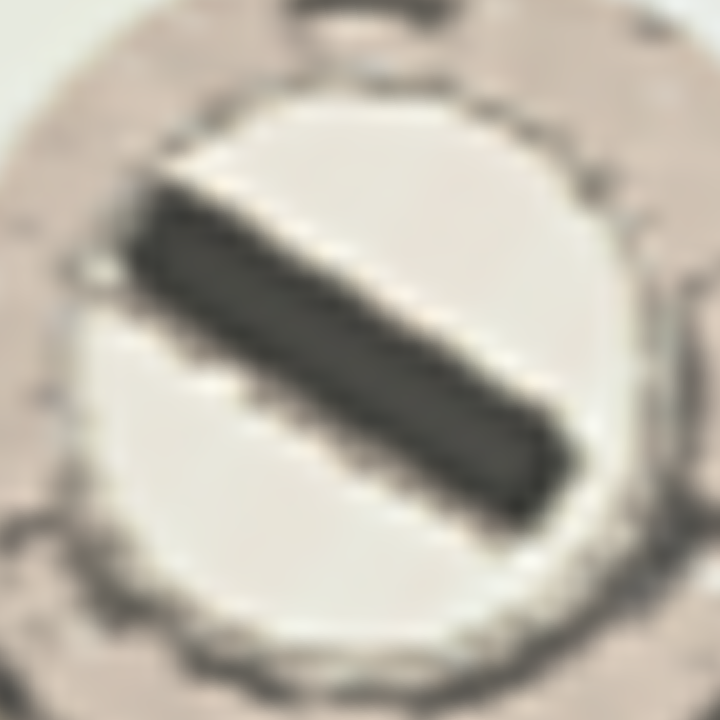

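The bar is centred at (530.1, 124.0) at z=204, with a yaw of about 57° and a size of 61×13.5 mm, which matches the given size. I'll overlay again with these values.

```bash
python3 - <<'E'
from ov import *
A=pickle.load(open('A.pkl','rb'))
c=np.array([530.9,123.9]); cc=np.array([530.2,124.])
for n,(x0,y0,w,h,k) in dict(top=(187,182,54,54,14),scene=(306,172,46,42,16)).items():
    overlay(A[n],c,cc,57,1,0,x0,y0,w,h,k,f"pics/ov2_{n}.png")
E
```

```text
(no output)
```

View pics/ov2_top.png

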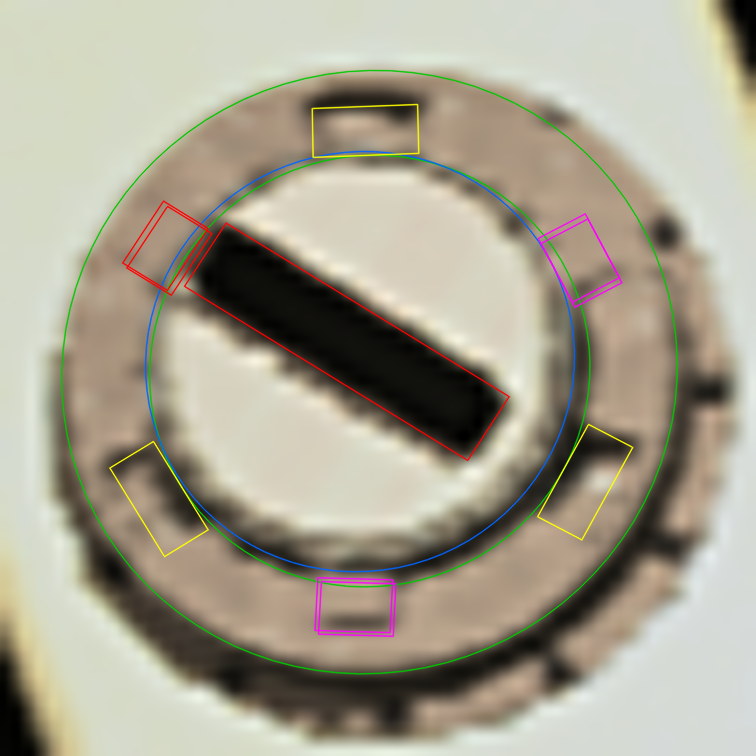

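View pics/ov2_scene.png

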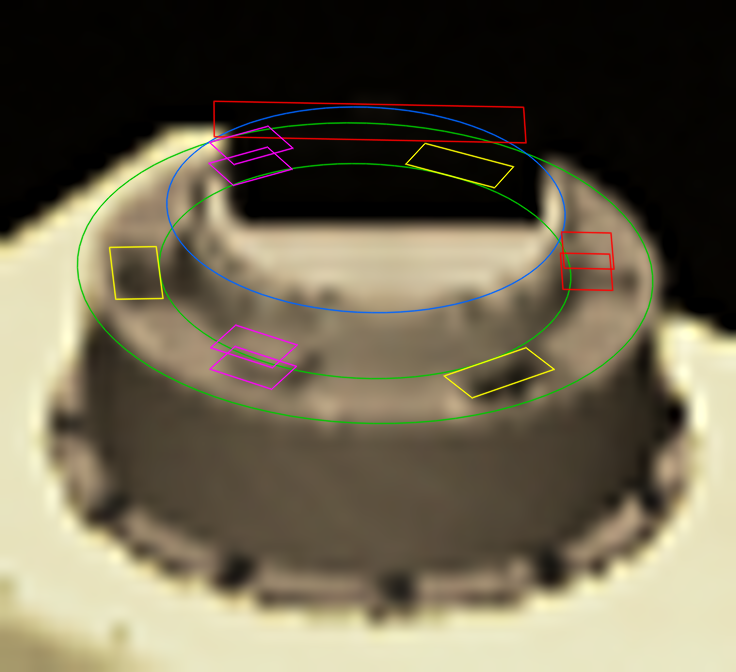

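The overlay fits. The lugs are at 57°+120k (the lug box sits on the visible lug at (355, 605)) and the gaps are at about 1°+120k. The axis is at about (530.7, 124). That means turning about 56° clockwise to the gaps and then about 47° to the stop. I'll approach high up first.

Request:
jog_arm(
  series=[130,0,0,-0.05,0,0,0,130,0,0,-0.05,0,0,0,130,0.0316,-0.0358,0,0,0,0,130,0.0316,-0.0358,0,0,0,0,130,0.0316,-0.0358,0,0,0,0,130,0.0316,-0.0358,0,0,0,0,130,0.0316,-0.0358,0,0,0,0,130,0.0316,-0.0358,0,0,0,0],
  grip_force=20,
)

```text
t: 1.6
eef_pos: [363.3, -371.7, 314.1]
tcp_rot: [3.141, -0.0, 0.398]
ft_force: [0.8, 0.2, -0.1]
gripper_width: 44.6
```

Request:
jog_arm(
  series=[130,0.0316,-0.0358,0,0,0,0,130,0.0316,-0.0358,0,0,0,0,130,0.0316,-0.0358,0,0,0,0,130,0.0316,-0.0358,0,0,0,0,130,0.0316,-0.0358,0,0,0,0,130,0.0316,-0.0358,0,0,0,0,130,0.0316,-0.0358,0,0,0,0,130,0.0316,-0.0358,0,0,0,0],
)

```text
t: 2.4
eef_pos: [485.1, -9.4, 314.3]
tcp_rot: [3.141, -0.001, 0.399]
ft_force: [1.2, -1.3, -0.6]
gripper_width: 44.6
```

Request:
jog_arm(
  series=[130,0.0316,-0.0358,0,0,0,0,130,0.0316,-0.0358,0,0,0,0,130,0.0316,-0.0358,0,0,0,0,130,0,0,0,0,0,-8.5,130,0,0,0,0,0,-8.5,130,0,0,0,0,0,-8.5,130,0,0,0,0,0,-8.5,130,0,0,0,0,0,0],
)

```text
t: 3.2
eef_pos: [530.5, 124.4, 314.0]
tcp_rot: [3.141, -0.0, 0.995]
ft_force: [-0.1, 0.9, -1.2]
gripper_width: 45.0
```

```bash
cat > st.py <<'E'
from rig import r
import numpy as np
np.set_printoptions(suppress=True,precision=2)
s=r.read_state()
print('t',s['t'],'pos',s['eef_pos'],'rpy',np.degrees(s['tcp_rot']),'F',s['ft_force'],'M',s['moment'],'w',s['gripper_width'],'j',s['joints'])
E
python3 st.py
```

```text
t 3.2 pos [530.51 124.39 314.  ] rpy [179.99  -0.    57.  ] F [-0.11  0.86 -1.19] M [-0.01 -0.11 -0.01] w 45.03895355004324 j [ 0.19  0.02  1.97 -0.    1.15  0.76]
```

Request:
jog_arm(
  series=[130,0,0,0.04,0,0,0,130,0,0,0.04,0,0,0,130,0,0,0.02,0,0,0,130,0,0,0.01,0,0,0,130,0,0,0.01,0,0,0,130,0,0,0,0,0,0],
)

```text
t: 3.8
eef_pos: [530.5, 124.3, 193.6]
tcp_rot: [-3.141, 0.0, 0.991]
ft_force: [-0.1, 0.1, 0.5]
gripper_width: 44.6
```

```bash
python3 st.py; python3 - <<'E'
from rig import r
from h import *
d=r.get_image("scene"); crop(d['pixels'],290,150,80,70,9,"pics/sc2.png")
d=r.get_image("top"); crop(d['pixels'],170,160,90,90,8,"pics/tp2.png")
E
```

```text
t 3.8 pos [530.47 124.34 193.6 ] rpy [-179.98    0.02   56.76] F [-0.09  0.08  0.54] M [-0.04  0.01 -0.  ] w 44.55625773834544 j [ 0.19  0.16  2.06 -0.    0.92  0.77]
```

View pics/sc2.png

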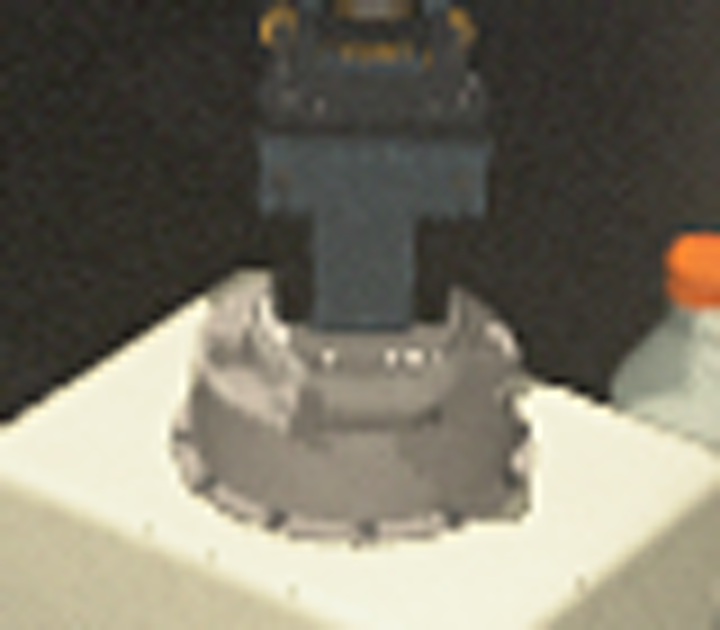

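View pics/tp2.png

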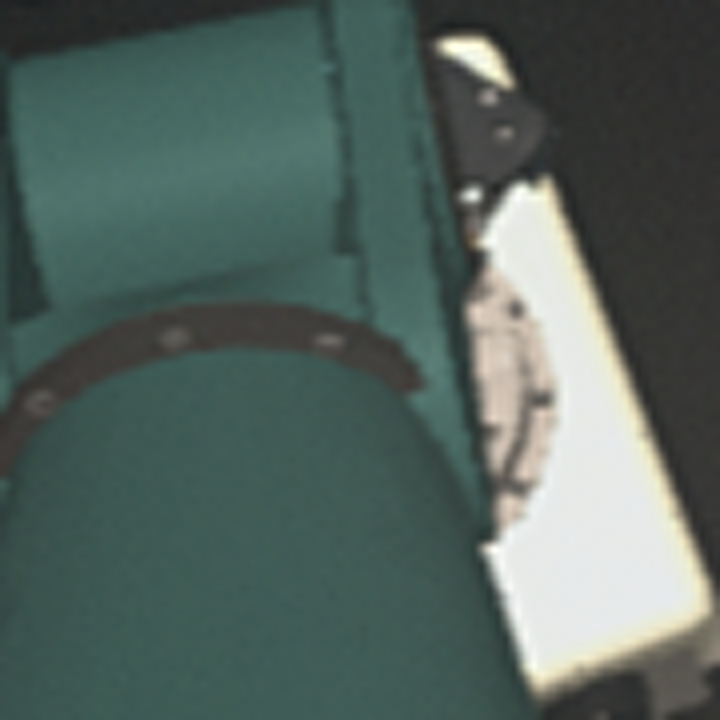

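The scene view shows the finger at (363, 250) centred on the bar, which spans x 275 to 450. I'll lower to just above the disc and close gently.

Request:
jog_arm(
  series=[130,0,0,0.005,0,0,0,130,0,0,0.003,0,0,0,190,0,0,0,0,0,0,255,0,0,0,0,0,0,255,0,0,0,0,0,0,255,0,0,0,0,0,0,255,0,0,0,0,0,0],
  grip_force=10,
)

```text
t: 4.6
eef_pos: [530.7, 124.4, 186.1]
tcp_rot: [3.141, -0.0, 0.992]
ft_force: [-0.4, -0.6, 1.0]
gripper_width: 13.7
```

```bash
python3 st.py
```

```text
t 4.6 pos [530.66 124.36 186.07] rpy [179.99  -0.01  56.85] F [-0.4  -0.59  0.96] M [-0.06 -0.08  0.02] w 13.672240901935995 j [ 0.19  0.17  2.06 -0.    0.9   0.77]
```

Request:
jog_arm(
  series=[255,0,0,0.001,0,0,0,255,0,0,0,0,0,0],
  grip_force=20,
)

```text
t: 4.8
eef_pos: [530.7, 124.4, 186.0]
tcp_rot: [-3.142, 0.0, 0.992]
ft_force: [-8.4, -1.7, 16.8]
gripper_width: 14.3
```

Request:
jog_arm(
  series=[255,0,0,0.0007,0,0,0,255,0,0,0,0,0,0],
)

```text
t: 5.0
eef_pos: [530.8, 124.4, 185.8]
tcp_rot: [-3.142, -0.0, 0.992]
ft_force: [-10.8, -2.1, 25.1]
gripper_width: 14.2
```

```bash
python3 st.py
```

```text
t 5.0 pos [530.77 124.44 185.81] rpy [-180.     -0.01   56.85] F [-10.85  -2.05  25.06] M [-0.32  1.94  0.  ] w 14.223831188169859 j [0.19 0.17 2.06 0.   0.9  0.77]
```

Request:
jog_arm(
  series=[255,0,0,-0.0013,0,0,0,255,0,0,0,0,0,0],
)

```text
t: 5.2
eef_pos: [530.6, 124.4, 185.9]
tcp_rot: [3.142, -0.0, 0.992]
ft_force: [-3.5, -0.4, 8.4]
gripper_width: 13.7
```

```bash
python3 st.py
```

```text
t 5.2 pos [530.57 124.36 185.88] rpy [180.    -0.01  56.85] F [-3.53 -0.38  8.42] M [-0.11  0.65  0.03] w 13.691314993754558 j [0.19 0.17 2.06 0.   0.9  0.77]
```

Request:
jog_arm(
  series=[255,0,0,-0.0002,0,0,6,255,0,0,0,0,0,6,255,0,0,0,0,0,6,255,0,0,0,0,0,6,255,0,0,0,0,0,6,255,0,0,0,0,0,0],
)

```text
t: 5.8
eef_pos: [530.8, 124.4, 185.9]
tcp_rot: [3.142, -0.001, 0.467]
ft_force: [0.3, -0.0, 3.8]
gripper_width: 13.7
```

```bash
python3 st.py
```

```text
t 5.8 pos [530.8  124.41 185.9 ] rpy [180.    -0.03  26.75] F [ 0.29 -0.02  3.82] M [-0.01  0.01 -0.15] w 13.671020260726158 j [0.19 0.17 2.06 0.   0.9  1.29]
```

Request:
jog_arm(
  series=[255,0,0,0.0001,0,0,5,255,0,0,0,0,0,5,255,0,0,0,0,0,4,255,0,0,0,0,0,0],
)

```text
t: 6.2
eef_pos: [530.9, 124.4, 185.9]
tcp_rot: [-3.142, -0.001, 0.226]
ft_force: [-0.5, -0.1, 4.9]
gripper_width: 14.2
```

Request:
jog_arm(
  series=[255,0,0,0,0,0,3,255,0,0,0,0,0,0],
)

```text
t: 6.4
eef_pos: [530.8, 124.4, 185.8]
tcp_rot: [-3.142, -0.001, 0.175]
ft_force: [-0.9, 0.8, 4.5]
gripper_width: 13.8
```

Request:
jog_arm(
  series=[255,0,0,0,0,0,3,255,0,0,0,0,0,0],
)

```text
t: 6.6
eef_pos: [530.8, 124.4, 185.8]
tcp_rot: [-3.142, -0.001, 0.122]
ft_force: [1.1, 0.4, 5.3]
gripper_width: 13.6
```

```bash
python3 st.py
```

```text
t 6.6 pos [530.78 124.41 185.79] rpy [-180.     -0.03    7.01] F [1.08 0.4  5.26] M [ 0.05 -0.   -0.06] w 13.642969163728091 j [0.19 0.17 2.06 0.   0.9  1.64]
```

Request:
jog_arm(
  series=[255,0,0,0,0,0,2,255,0,0,0,0,0,0],
)

```text
t: 6.8
eef_pos: [530.7, 124.4, 185.7]
tcp_rot: [-3.141, -0.0, 0.088]
ft_force: [1.2, 1.0, 3.2]
gripper_width: 13.6
```

Request:
jog_arm(
  series=[255,0,0,0,0,0,2,255,0,0,0,0,0,0],
)

```text
t: 7.0
eef_pos: [530.2, 124.3, 185.2]
tcp_rot: [3.141, 0.001, 0.052]
ft_force: [0.0, 0.5, -0.6]
gripper_width: 14.1
```

Request:
jog_arm(
  series=[255,0,0,0,0,0,2,255,0,0,0,0,0,0],
)

```text
t: 7.2
eef_pos: [530.0, 124.2, 185.1]
tcp_rot: [3.141, 0.001, 0.017]
ft_force: [-1.2, -0.0, -3.2]
gripper_width: 13.9
```

The force went to zero and then turned negative (the cover's weight) at a yaw of about 1–3°, so the lugs are over the gaps, as measured. I'll lower in steps.

Request:
jog_arm(
  series=[255,0,0,0.001,0,0,0.5,255,0,0,0.001,0,0,0,255,0,0,0,0,0,0],
)

```text
t: 7.5
eef_pos: [530.3, 124.3, 183.3]
tcp_rot: [3.142, 0.0, 0.007]
ft_force: [0.3, -0.5, -2.5]
gripper_width: 13.9
```

Request:
jog_arm(
  series=[255,0,0,0.001,0,0,0,255,0,0,0.001,0,0,0,255,0,0,0,0,0,0],
)

```text
t: 7.8
eef_pos: [530.6, 124.3, 181.8]
tcp_rot: [3.142, 0.0, 0.006]
ft_force: [-2.5, -0.4, 4.2]
gripper_width: 13.7
```

```bash
python3 st.py
```

```text
t 7.8 pos [530.55 124.33 181.8 ] rpy [180.     0.     0.36] F [-2.46 -0.44  4.21] M [-0.12  0.66  0.03] w 13.699116492421778 j [ 0.19  0.18  2.07 -0.    0.9   1.75]
```

Request:
jog_arm(
  series=[255,0,0,0.001,0,0,0,255,0,0,0.001,0,0,0,255,0,0,0.001,0,0,0,255,0,0,0.001,0,0,0,255,0,0,0,0,0,0],
  grip_force=30,
)

```text
t: 8.3
eef_pos: [530.6, 124.4, 178.0]
tcp_rot: [3.142, -0.0, 0.006]
ft_force: [-4.0, -1.6, 8.3]
gripper_width: 13.6
```

Request:
jog_arm(
  series=[255,0,0,0.001,0,0,0,255,0,0,0.001,0,0,0,255,0,0,0.001,0,0,0,255,0,0,0,0,0,0],
)

```text
t: 8.7
eef_pos: [530.6, 124.4, 175.1]
tcp_rot: [3.142, 0.0, 0.006]
ft_force: [-6.2, -0.8, 11.1]
gripper_width: 13.9
```

```bash
python3 st.py
```

```text
t 8.7 pos [530.59 124.36 175.13] rpy [180.     0.     0.36] F [-6.21 -0.82 11.09] M [-0.26  1.08 -0.07] w 13.90075442152503 j [ 0.19  0.19  2.07 -0.    0.88  1.75]
```

Request:
jog_arm(
  series=[255,-0.0003,0,0.001,0,0,0,255,0,0,0.001,0,0,0,255,0,0,0.0009,0,0,0,255,0,0,0,0,0,0],
)

```text
t: 9.1
eef_pos: [530.6, 124.4, 172.5]
tcp_rot: [-3.142, -0.001, 0.006]
ft_force: [-5.4, -2.1, 12.8]
gripper_width: 13.6
```

```bash
python3 st.py
```

```text
t 9.1 pos [530.62 124.38 172.53] rpy [-180.     -0.03    0.36] F [-5.42 -2.07 12.79] M [-0.31  1.14  0.01] w 13.617221757911263 j [ 0.19  0.19  2.07 -0.    0.88  1.75]
```

Request:
jog_arm(
  series=[255,-0.0003,0,0.0008,0,0,0,255,0,0,0,0,0,0],
)

```text
t: 9.3
eef_pos: [530.6, 124.4, 171.9]
tcp_rot: [-3.142, -0.001, 0.006]
ft_force: [-4.6, -2.9, 13.2]
gripper_width: 13.8
```

Request:
jog_arm(
  series=[255,0,0,0,0,0,3,255,0,0,0,0,0,3,255,0,0,0,0,0,0],
)

```text
t: 9.6
eef_pos: [531.2, 124.6, 172.3]
tcp_rot: [-3.141, -0.003, -0.1]
ft_force: [-1.5, -0.2, 14.8]
gripper_width: 13.9
```

```bash
python3 st.py
```

```text
t 9.6 pos [531.24 124.6  172.29] rpy [-179.96   -0.15   -5.74] F [-1.54 -0.17 14.85] M [-0.12  0.43  0.04] w 13.885415708567661 j [ 0.19  0.19  2.07 -0.    0.88  1.86]
```

Request:
jog_arm(
  series=[255,0,0,0.0003,0,0,3,255,0,0,0,0,0,3,255,0,0,0,0,0,0],
)

```text
t: 9.9
eef_pos: [531.5, 124.6, 172.1]
tcp_rot: [-3.14, -0.003, -0.205]
ft_force: [-1.5, -1.4, 13.6]
gripper_width: 13.8
```

```bash
python3 st.py
```

```text
t 9.9 pos [531.47 124.64 172.1 ] rpy [-179.93   -0.17  -11.74] F [-1.46 -1.4  13.59] M [-0.06  0.26  0.01] w 13.791864883501873 j [ 0.19  0.19  2.07 -0.    0.87  1.96]
```

Request:
jog_arm(
  series=[255,0,0,0,0,0,4,255,0,0,0,0,0,4,255,0,0,0,0,0,4,255,0,0,0,0,0,4,255,0,0,0,0,0,4,255,0,0,0,0,0,4,255,0,0,0,0,0,0],
)

```text
t: 10.6
eef_pos: [531.6, 124.7, 172.2]
tcp_rot: [-3.139, -0.003, -0.624]
ft_force: [0.2, -0.6, 13.0]
gripper_width: 14.1
```

```bash
python3 st.py
```

```text
t 10.6 pos [531.65 124.66 172.2 ] rpy [-179.85   -0.15  -35.78] F [ 0.23 -0.62 13.04] M [ 0.02  0.11 -0.1 ] w 14.056712313110062 j [ 0.19  0.19  2.07 -0.    0.87  2.38]
```

Request:
jog_arm(
  series=[255,0,0,0,0,0,3,255,0,0,0,0,0,3,255,0,0,0,0,0,0],
)

```text
t: 10.9
eef_pos: [531.6, 124.7, 172.2]
tcp_rot: [-3.139, -0.002, -0.728]
ft_force: [0.6, 0.8, 14.0]
gripper_width: 13.9
```

```bash
python3 st.py
```

```text
t 10.9 pos [531.6  124.66 172.16] rpy [-179.84   -0.13  -41.74] F [ 0.63  0.82 14.03] M [ 0.03  0.09 -0.02] w 13.91206641814301 j [ 0.19  0.19  2.07 -0.    0.87  2.49]
```

Request:
jog_arm(
  series=[255,0,0,0,0,0,2,255,0,0,0,0,0,0],
)

```text
t: 11.1
eef_pos: [531.6, 124.7, 172.2]
tcp_rot: [-3.139, -0.002, -0.763]
ft_force: [0.8, -0.2, 13.3]
gripper_width: 13.8
```

```bash
python3 st.py
```

```text
t 11.1 pos [531.63 124.66 172.19] rpy [-179.83   -0.13  -43.7 ] F [ 0.8  -0.22 13.32] M [0.07 0.12 0.14] w 13.786157416458858 j [ 0.19  0.19  2.07 -0.    0.87  2.52]
```

Request:
jog_arm(
  series=[255,0,0,0,0,0,2,255,0,0,0,0,0,0],
)

```text
t: 11.3
eef_pos: [531.5, 124.7, 172.1]
tcp_rot: [-3.139, -0.002, -0.797]
ft_force: [-0.1, 0.1, 13.1]
gripper_width: 14.0
```

```bash
python3 st.py
```

```text
t 11.3 pos [531.53 124.67 172.15] rpy [-179.84   -0.12  -45.66] F [-0.1   0.05 13.14] M [0.12 0.29 0.53] w 13.954240723758572 j [ 0.19  0.19  2.07 -0.    0.87  2.56]
```

Request:
jog_arm(
  series=[255,0,0,0,0,0,2,255,0,0,0,0,0,0],
)

```text
t: 11.5
eef_pos: [531.4, 124.6, 172.1]
tcp_rot: [-3.139, -0.002, -0.831]
ft_force: [-1.2, 0.3, 15.2]
gripper_width: 14.5
```

```bash
python3 st.py
```

```text
t 11.5 pos [531.45 124.62 172.13] rpy [-179.86   -0.12  -47.62] F [-1.24  0.26 15.17] M [0.17 0.32 1.07] w 14.493168418439968 j [ 0.19  0.19  2.07 -0.    0.87  2.59]
```

A moment of 1.07 N·m has built up from about −44°, so the cover is at the end stop (47° from the gap). I'll relax the twist and let it rise gently while guiding it.

Request:
jog_arm(
  series=[255,0,0,0,0,0,-1.5,255,0,0,-0.001,0,0,0,255,0,0,-0.001,0,0,0,255,0,0,-0.001,0,0,0,255,0,0,-0.001,0,0,0,255,0,0,0,0,0,0],
)

```text
t: 12.1
eef_pos: [530.9, 124.4, 175.4]
tcp_rot: [-3.14, -0.001, -0.805]
ft_force: [4.1, -1.5, 9.0]
gripper_width: 14.2
```

```bash
python3 st.py
```

```text
t 12.1 pos [530.93 124.4  175.4 ] rpy [-179.9    -0.08  -46.13] F [ 4.13 -1.5   9.  ] M [-0.1  -0.72  0.5 ] w 14.20551885700666 j [ 0.19  0.19  2.07 -0.    0.88  2.56]
```

Request:
jog_arm(
  series=[255,0,0,-0.001,0,0,0,255,0,0,-0.001,0,0,0,255,0,0,0,0,0,0],
)

```text
t: 12.4
eef_pos: [530.7, 124.3, 177.2]
tcp_rot: [-3.14, -0.001, -0.805]
ft_force: [3.2, -2.1, 7.1]
gripper_width: 13.5
```

```bash
python3 st.py
```

```text
t 12.4 pos [530.74 124.27 177.22] rpy [-179.93   -0.07  -46.14] F [ 3.24 -2.14  7.05] M [-0.35 -0.69  0.37] w 13.486864684462532 j [ 0.19  0.19  2.07 -0.    0.89  2.56]
```

Request:
jog_arm(
  series=[255,0,0,-0.0005,0,0,0,255,0,0,0,0,0,0],
)

```text
t: 12.6
eef_pos: [530.7, 124.2, 177.6]
tcp_rot: [-3.14, -0.001, -0.805]
ft_force: [4.9, -2.0, 5.6]
gripper_width: 13.9
```

Request:
jog_arm(
  series=[255,0,0,-0.0005,0,0,0,255,0,0,0,0,0,0],
)

```text
t: 12.8
eef_pos: [530.7, 124.2, 177.9]
tcp_rot: [-3.14, -0.001, -0.805]
ft_force: [6.3, -2.7, 3.2]
gripper_width: 13.7
```

```bash
python3 st.py
```

```text
t 12.8 pos [530.67 124.23 177.88] rpy [-179.93   -0.07  -46.15] F [ 6.31 -2.72  3.15] M [-0.3  -1.05  0.38] w 13.711020925579854 j [ 0.19  0.19  2.07 -0.    0.89  2.56]
```

The force is now falling at about 8 N/mm, so the lugs have reached the tops of the notches. I'll release.

Request:
jog_arm(
  series=[130,0,0,0,0,0,0,130,0,0,0,0,0,0,130,0,0,0,0,0,0,130,0,0,-0.003,0,0,0,130,0,0,-0.02,0,0,0,130,0,0,-0.04,0,0,0,130,0,0,-0.05,0,0,0,130,0,0,0,0,0,0],
)

```text
t: 13.6
eef_pos: [532.6, 124.9, 297.2]
tcp_rot: [-3.134, -0.005, -0.805]
ft_force: [0.5, 0.1, -0.3]
gripper_width: 44.5
```

```bash
python3 st.py
```

```text
t 13.6 pos [532.64 124.94 297.16] rpy [-179.57   -0.28  -46.15] F [ 0.55  0.09 -0.26] M [ 0.05 -0.01 -0.03] w 44.465166945104855 j [0.19 0.04 1.99 0.   1.11 2.56]
```

Request:
jog_arm(
  series=[130,0.029,0.028,0,0,0,0,130,0.029,0.028,0,0,0,0,130,0.029,0.028,0,0,0,0,130,0.029,0.028,0,0,0,0,130,0.029,0.028,0,0,0,0,130,0.029,0.028,0,0,0,0,130,0.029,0.028,0,0,0,0,130,0.029,0.028,0,0,0,0],
)

```text
t: 14.4
eef_pos: [528.7, -199.7, 290.5]
tcp_rot: [-3.142, 0.0, -0.806]
ft_force: [0.4, 0.3, 0.7]
gripper_width: 45.0
```

```bash
python3 - <<'E'
from rig import r
from ov import *
from ortho import ortho
c=np.array([530.9,123.9])
d=r.get_image("top"); cv2.imwrite("pics/tf.png",d['pixels'][:,:,::-1])
dz=-8
im=ortho(d,c,196,half=45,s=8); g=im.mean(2)
for th in (90,110):
    m=(g<th).astype(np.uint8); n,l,stt,ce=cv2.connectedComponentsWithStats(m)
    pts=np.argwhere(l==l[360,360])[:,::-1].astype(np.float32); rc=cv2.minAreaRect(pts)
    print(th,[c[0]-(rc[0][1]/8-45),c[1]-(rc[0][0]/8-45)],np.array(rc[1])/8,rc[2])
overlay(d,c,c,-44.5,1,dz,187,182,54,54,14,"pics/tf_ov.png")
overlay(d,c,c,-44.5,1,dz,187,182,54,54,14,"pics/tf_raw.png",True)
d=r.get_image("scene"); overlay(d,c,c,-44.5,1,dz,306,172,46,42,16,"pics/sf_ov.png"); overlay(d,c,c,-44.5,1,dz,306,172,46,42,16,"pics/sf_raw.png",True)
E
python3 st.py
```

```text
90 [np.float64(529.4740928649902), np.float64(123.18707122802735)] [14.13580036 60.29828262] 46.714927673339844
110 [np.float64(529.4543594360351), np.float64(123.29185333251954)] [15.17272472 61.58093262] 46.57654571533203
t 14.5 pos [ 528.84 -201.61  290.4 ] rpy [179.98  -0.01 -46.34] F [ 0.26 -0.2   0.16] M [0.04 0.06 0.06] w 44.68433984877971 j [-0.41  0.08  1.96 -0.    1.11  1.97]
```

View pics/tf_ov.png

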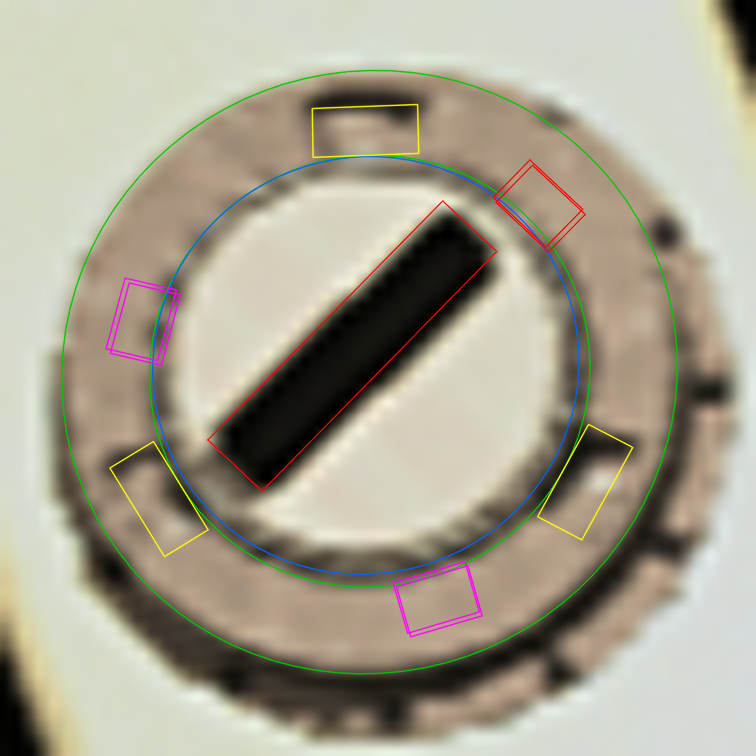

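View pics/sf_ov.png

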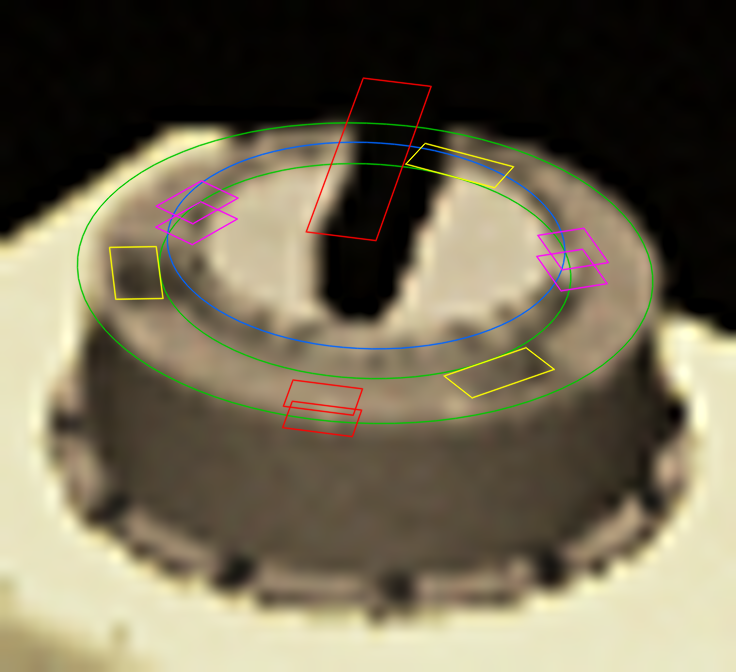

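View pics/sf_raw.png

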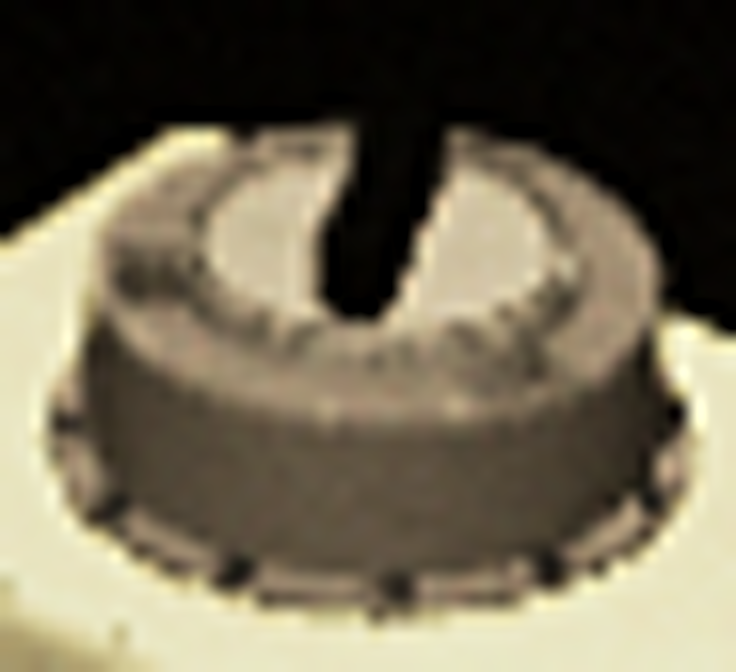

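View pics/tf.png

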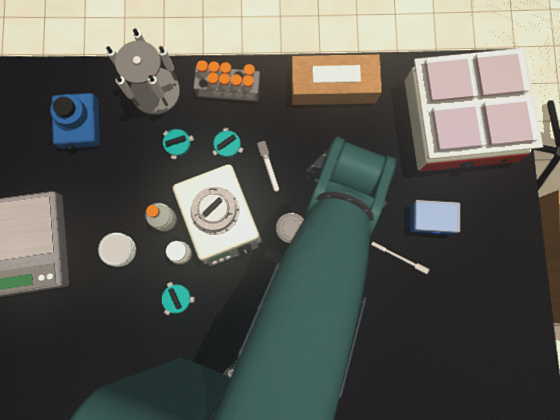

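The final views show the bar in line with the notch position at a yaw of about −43.5°. No lugs stand above the collar, the gaps are empty, and the disc ellipse matches a cover about 8 mm down. The other objects are where they were. I'll hand it in.

```bash
python3 -c "
from rig import r
print(r.finish_job())"; python3 st.py
```

```text
the job is handed in; nothing more can be done
None
the job is handed in; nothing more can be done
```

I closed the cover and handed the job in at about 14.5 s of the 72 s allowed. It should be locked, though finishing gives no verdict.

**What I did:**
- I gripped the bar and turned it about 56° clockwise under light pressure until the lugs dropped into the gaps.
- I pressed the cover to about 13.5 mm below the collar's top, with about 13–15 N at the wrist against the spring.
- I turned it on to the end stop, which I felt as about 1 N·m building up from about −44° yaw.
- I let it rise under guidance to about 8 mm below the collar's top. The force then fell off sharply, as if the lugs had met the tops of the notches. I then released it and moved the arm clear.

**Last checks:**
- **Position:** the last pictures show the bar at about −43.5° yaw, where the locking notches should be. The disc sits below the collar's rim with no lugs standing above it. It is about 1.6 mm from my estimate of the axis, with the cameras good to about 2 mm.
- **Surroundings:** the robot was touching nothing. In the last top view nothing had visibly moved, though the arm hid parts of the bench. The highest wrist force I read was about 27 N, when I first tested contact with the collar.

**What disagreed or was not checked:**
- The turn to the gaps was about 56°, against the stated 15–45°. That range may be measured edge to edge, because both the pictures and the drop put the gaps at about 1° yaw.
- The final height comes from the arm's own readings and the force change. The scene camera's picture only roughly agrees, and I did not measure how level the cover is.

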